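# Open the bayonet-locked filter canister

### The arm

A 7-joint arm with a two-finger parallel gripper is mounted at the origin on a cart in front of the work surface, level with it; the furniture and walls round the work are solid. World frame = base frame: x ahead of the robot, y to its left, z up, the work surface at z = 0. Lengths are in m, angles in rad, forces in N, time in s.
With the tool pointing down it reaches from about 0.4 to 0.75 m from the base axis. Payload 19.5 kg.
Tool frame: the origin (TCP) lies on the centre line of the jaws, within the pads' length; the fingertips stand 22 mm ahead of it and the grasp point (between the pads) lies 3 mm ahead of it (env.tips_ahead is the distance from the TCP to the fingertips, in m); z points along the fingers, y is the line along which they close (so a half turn about z gives the same grasp; the last joint's range is limited). The gripper opens to 85 mm and grips with 20 to 120 N. Pads are 22 mm wide; open, the fingers measure 114 mm over their backs; the gripper's body (76 mm by 85 mm) begins 54 mm behind the grasp point. The pads swing forward as they close: fully open they stand 13 mm farther back than shut.
Start: joints at [-0.042, 0.707, -0.028, 1.485, 0.022, 0.951, -0.075], TCP at [0.575, 0, 0.253] pointing down, gripper open.
Joint ranges: [-2.71, 2.71], [-0.32, 2.16], [-1.57, 1.52], [0, 2.45], [-1.46, 4.6], [0, 2.02], [-2.83, 2.83]. Speed limits (rad/s): [1.89, 1.89, 2.57, 2.57, 3.01, 3.01, 3.01].

### API

Orientations are given as a rotation vector (axis times angle).
In Python, from bench import env gives the robot as it stands. The module is installed in compiled form; this text tells all that it offers.
- The arm moves only by the shell command python3 -m jog 'ROWS'. ROWS is JSON, a list of rows, each a list of 7 numbers: the shift along the world's x, y, z in m, then the turn, a rotation vector about the world's x, y, z in degrees, then the closure, from -1 (fully open) to 1 (shut). In form: [[dx, dy, dz, wx, wy, wz, fingers], ...]. A call has 1 to 5 rows; each row is the pose to reach, as a shift and turn from the pose commanded when the call began; what a row does not reach only later rows make up. A row lasts 1/8 s, in which the tool goes at most 62.5 mm and 10.7 degrees, less where a joint would pass 70% of its speed; a pose out of reach is approached as far as the arm can. A call with a gripper value outside its range is refused whole. The fingers move at their own pace and stop on an object; the grip force is fixed at half the most. Time passes only in rows, so rows that repeat a pose let the fingers close. It gives the time, the measured TCP pose, the force, the opening and the grip force at its end, in the units of the state.
- env.get_state(): the state, without advancing time (a new reading comes with each control period).
- env.grab_frame(name): name is "scene" or "side" or "wrist"; returns the picture (480x640x3 uint8, blue, green, red); there is no depth.
- env.camera_params(name): a dict with "intrinsics" (3x3 intrinsics, pixels), "k1" (the pictures are not rectified: a ray, as slopes to the right and down, at radius r is drawn at 1 + k1 r^2 times it, then the intrinsics apply), "eye" and "attitude" of the camera in the world. Camera axes: x right, y up, looking along -z (the intrinsics and any distortion apply to the point x, -y, -z); pixel columns grow to the right and rows downward; lengths in m; the calibration is good to about 2 mm. A picture is of the moment at which its call begins: read the wrist's pose just before it. camera_params takes no time and is no camera call; for the wrist camera it gives the pose at the moment of the call.
- env.finish_job(): hands the job in; it is judged then, once.
Trained networks look in the newest picture that a camera, given by its name, has taken for a name from the list of things; names that differ only in an ending like _2 or _b are one class to them, and where a whole thing is asked for, a point or a joint stands for the part that bears it (a point fixed in the world has none). Each returns a list of dicts, best first, with "score" (0 to 1); they miss things now and then, are a little off and sometimes report something else, mostly with a low value. They report only what shows in the picture. A call takes as long as a camera call.
- env.boxes_of(target, camera): "rect" ([left, top, width, height] in pixels, round what is visible of it).
- env.spot_point(target, camera): "xy" ([column, row] in pixels: a listed point, or the origin of a listed thing).
The state is a dict: "time_s": time; "q": joint angles; "joint_vel": joint speeds; "joint_torque": joint torques, N m; "ee_pos": TCP position; "eef_rot": TCP orientation; "ft_force": force on the tool from outside, world axes, zero at the start; "wrist_torque": the same for the moment, N m; "width": opening from 0.0 (shut) to 1.0 (fully open); "grip_force": force on a finger pad.
Only numpy, scipy, OpenCV 4.12 (cv2) and the standard library are available. Lean on these libraries where they do the work, as an engineer would, in place of code of your own. Each camera call takes 0.05 s, during which the arm holds its last target. There are 200 camera calls.

### The job

Open the taller of the two filter canisters so that its filter can be changed: turn its cover counterclockwise (seen from above), without wrenching it, until it comes up against its stop, then lift it straight off. Set the cover down gently the right way up, lying flat in the steel tray, and let go; leave the other things on the table as they are.

Things in the scene. Friction and masses are not known exactly. Their poses are not given: they have to be found in the camera images.
- tall_canister: The canister to open: upright grey steel filter housing fixed to the table, 110 mm outer diameter, rim 110 mm above the table, foot flange 128 mm across, a dark pipe stub on its side (at +x of its frame, reaching 77 mm from the axis). Origin on its axis at the table, z up.
- cover: Loose cover of the taller canister, aluminium, 0.2 to 0.4 kg: ribbed plate 117 mm across, 8 mm thick; below it a plug 72 mm across and 20 mm deep with two feet at its lower end (at +y and -y, reaching 46.5 mm from the axis). Origin on the axis at the flat underside of plug and feet, on which it stands; z up. Closed, the origin is 90 mm above the table, with about 2 mm of sideways play.
- cover_handle (a point): Middle of the cover's black bar handle, on the cover's axis, 50 mm above its origin; axes as the cover's. The bar is 80 mm long (along x), 18 mm wide (along y) and 30 mm tall; it stands on the plate, whose top is 28 mm above the cover's origin. It turns with under 0.15 N m; 0.35 N m more means the stop; over 90 N at lugs or stop is wrenching. It is clear after rising 25 mm.
- tray: Shallow open steel tray fixed to the table, 170 x 170 mm outside, walls 4 mm thick and 18 mm high. Origin under its centre at the table, axes along its sides.
- tray_in (a point): Centre of the tray's inner floor, about 4 mm above the table.
- mug: Bystander: blue mug, 91 mm tall, towards the back left. Origin at its underside.
- sanding_block: Bystander: wooden sanding block, 85 x 40 x 31 mm, behind the work. Origin at its underside.
- glitter_jar: Bystander: small jar with a ribbed red lid, 65 mm tall, behind the work. Origin at its underside.
- short_canister: Canister of the same make, fixed, only 70 mm to its rim (top of its bar handle 108 mm), with the same kind of cover; not to be opened. Origin on its axis at the table.
- mouth (a point): On the taller canister's axis at rim height, under the cover. Two hidden lugs inside hold the cover's feet; how the lugs are turned differs from start to start and is not given by any pose. The cover turns 40 to 90 degrees counterclockwise from its start to a firm stop; within the last 10 degrees or so before the stop it lifts off. Elsewhere it turns freely but rises only about 2 mm.

How it is judged:
On the way:
1. the cover has been unlocked and lifted straight clear of the canister, still above it and level (z of cover in the frame of tall_canister above 0.112 m and horizontal distance between cover and tall_canister below 0.04 m and angle between cover's own z axis and vertical below 0.35 rad), for 0.05 s.
At the end, for the whole second after the job is handed in: The cover stands upright and flat on the tray's inner floor (origin within 5 mm of the floor in height, tilt under 0.08 rad, axis within 35 mm of the tray's centre), released and at rest (horizontal distance between cover and tray_in below 0.035 m and z of cover in the frame of tray_in below 0.005 m and angle between cover's own z axis and vertical below 0.08 rad and linear speed of cover below 0.02 m/s and contact force between the fingers and cover below 0.1 N); the robot touches nothing.
It fails at once if the cover is wrenched against the canister, its lugs or its stop (over 90 N) (contact force between cover and tall_canister above 90 N).
It fails at once if the cover is dropped into the tray (over 0.4 m/s within 30 mm of its floor) or rammed onto it (over 90 N) (contact force between cover and tray above 90 N or (horizontal distance between cover and tray_in below 0.1 m and z of cover in the frame of tray_in below 0.03 m and linear speed of cover above 0.4 m/s)).
It fails at once if a bystander (mug, sanding block or jar) is pushed more than 3 cm (distance of any of mug, sanding_block, glitter_jar from where it was at the start of the episode above 0.03 m).
It also fails if it takes over 51 s, if anything falls off the work surface, if the arm or the gripper's body presses on something with over 40 N, if the wrist force passes 120 N, or if a joint passes its speed limit or range.

## Working session

There is one attempt and no reset: what is moved stays moved. The work goes in short steps, Python scripts to look and compute and a shell command to move; the robot and the scene stay as the last step left them, time stands still between calls to the robot, and variables do not carry over. Pictures are saved under pics/ and viewed, at most 10 in all, crops included, and the job is handed in when it is done.

```bash
mkdir -p pics; cat > h.py <<'E'
import numpy as np, cv2
from bench import env
from scipy.spatial.transform import Rotation as R
def cam(name):
    p=env.camera_params(name); K=np.array(p["intrinsics"]); a=np.array(p["attitude"],float)
    A=a if a.shape==(3,3) else (R.from_rotvec(a).as_matrix() if a.size==3 else None)
    return K,p["k1"],np.array(p["eye"]),A
def ray(c,uv):
    K,k1,e,A=c
    d=np.array([(uv[0]-K[0,2])/K[0,0],(uv[1]-K[1,2])/K[1,1]]); s=d.copy()
    for _ in range(30): s=d/(1+k1*(s@s))
    return e,A@np.array([s[0],-s[1],-1])
def at_z(c,uv,z):
    e,d=ray(c,uv); return e+d*(z-e[2])/d[2]
def proj(c,X):
    K,k1,e,A=c; p=A.T@(np.array(X)-e); s=np.array([p[0],-p[1]])/-p[2]; s=s*(1+k1*(s@s))
    return np.array([K[0,0]*s[0]+K[0,2],K[1,1]*s[1]+K[1,2]])
E
python3 - <<'E'
from h import *
print({k:np.array(v).tolist() for k,v in env.camera_params("scene").items()})
Z={"cover_handle":.14,"tray_in":.004,"tall_canister":0,"cover":.09,"tray":0,"short_canister":0,"mouth":.11,"mug":0}
for n in ["scene","side","wrist"]:
    c=cam(n); f=env.grab_frame(n); cv2.imwrite(f"pics/{n}0.png",f)
    print(n,c[2].round(3))
    for t,z in Z.items():
        if n!="scene" and t in("mug","short_canister","tray","mouth"): continue
        for r in env.spot_point(t,n)[:2]: print(t,np.round(r["xy"],1),round(r["score"],2),at_z(c,r["xy"],z).round(3))
print(env.get_state()["time_s"])
E
```

```text
{'intrinsics': [[562.7948770649899, 0.0, 329.5746120054267], [0.0, 562.7948770649899, 245.07633439569022], [0.0, 0.0, 1.0]], 'k1': 0.05521649282017265, 'eye': [-0.07903959207420913, -0.7623349087973939, 0.6333676710229103], 'attitude': [1.0383999282985643, -0.38074722323564564, -0.6149903850830054]}
scene [-0.079 -0.762  0.633]
cover_handle [301.1 244.2] 0.56 [ 0.481 -0.005  0.14 ]
tray_in [227.1 259.9] 0.56 [0.457 0.247 0.004]
tall_canister [303.3 264.7] 0.75 [0.583 0.126 0.   ]
tall_canister [300.7 308.3] 0.59 [ 0.474 -0.01   0.   ]
cover [302.2 267.9] 0.65 [ 0.48  -0.008  0.09 ]
tray [303.4 243.8] 0.65 [0.645 0.208 0.   ]
tray [231.4 261.1] 0.57 [0.465 0.242 0.   ]
short_canister [383.8 363.3] 0.97 [ 0.485 -0.233  0.   ]
mug [287.7 228.4] 0.85 [0.665 0.3   0.   ]
side [ 0.295 -0.853  0.624]
cover_handle [274.3 240.9] 0.77 [ 0.471 -0.009  0.14 ]
tray_in [253.8 238.5] 0.77 [0.473 0.253 0.004]
tray_in [278.6 261.1] 0.63 [0.51  0.132 0.004]
tall_canister [280.  292.1] 0.6 [0.486 0.015 0.   ]
cover [277.9 260.2] 0.6 [ 0.479 -0.001  0.09 ]
wrist [0.575 0.073 0.374]
cover_handle [150.6 246.7] 0.72 [ 0.479 -0.001  0.14 ]
cover [176.7 227.6] 0.71 [ 0.478 -0.004  0.09 ]
0.95
```

View pics/scene0.png

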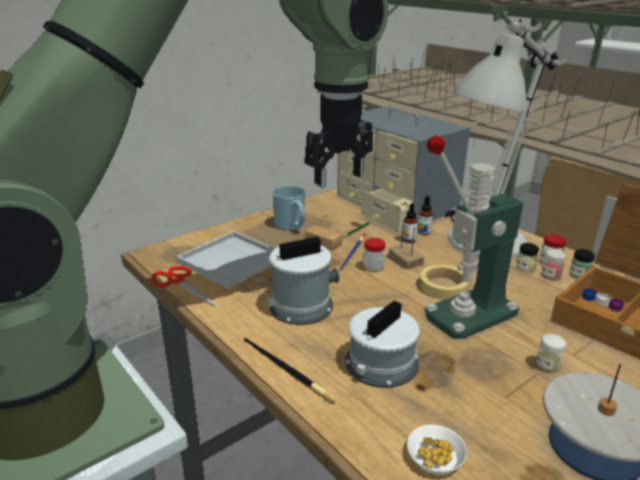

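View pics/wrist0.png

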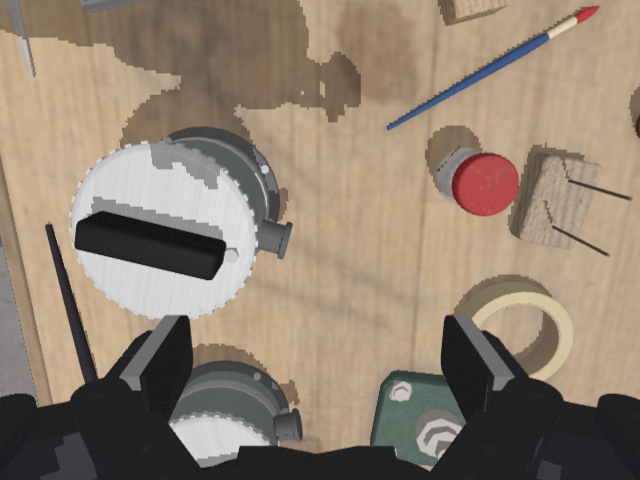

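The wrist view shows the tall canister's bar from about (78,235) to (222,262), with the pipe stub at +x (290,238). The tray is off the top left, and in the scene view it is centred near (229,258). I'll fit the bar model for an exact yaw and centre.

```bash
cat > fit.py <<'E'
from h import *
from scipy.optimize import minimize
def fitbar(f,c,x0,zlo=.118,win=90):
    g=f.max(axis=2); m0=(g<70).astype(np.uint8)
    u=proj(c,[x0[0],x0[1],zlo+.03]).astype(int)
    n,l,st,ce=cv2.connectedComponentsWithStats(m0)
    ids=[i for i in range(1,n) if np.hypot(*(ce[i]-u))<40 and st[i,4]>500]
    i=max(ids,key=lambda i:st[i,4]); m=(l==i).astype(np.uint8)
    def mask(p):
        ca,sa=np.cos(p[2]),np.sin(p[2]); P=[]
        for z in(zlo,zlo+.03):
            for a in(-.04,.04):
                for b in(-.009,.009): P.append(proj(c,[p[0]+ca*a-sa*b,p[1]+sa*a+ca*b,z]))
        h=cv2.convexHull(np.array(P,np.float32)); k=np.zeros_like(m)
        cv2.fillConvexPoly(k,np.round(h*16).astype(np.int32),1,shift=4); return k
    def cost(p):
        k=mask(p); return 1-(k&m).sum()/max((k|m).sum(),1)
    best=None
    for y in np.radians(np.arange(-90,90,15)):
        s=np.array([x0[0],x0[1],y])
        r=minimize(cost,s,method="Nelder-Mead",options=dict(initial_simplex=s+np.array([[0,0,0],[.01,0,0],[0,.01,0],[0,0,.2]])))
        if best is None or r.fun<best.fun: best=r
    return best.x,best.fun,st[i]
E
python3 - <<'E'
from fit import *
f=cv2.imread("pics/wrist0.png"); c=cam("wrist")
p,e,s=fitbar(f,c,(.479,-.001)); print(p[:2].round(4),np.degrees(p[2]).round(1),e,s)
for n in("scene","side"):
    try:
        p,e,s=fitbar(cv2.imread(f"pics/{n}0.png"),cam(n),(.479,-.001)); print(n,p[:2].round(4),np.degrees(p[2]).round(1),round(e,3))
    except Exception as x: print(n,x)
s=env.get_state(); print(s["ee_pos"],R.from_rotvec(s["eef_rot"]).as_matrix().round(3),s["width"],s["ft_force"])
# tray from scene: bounding box and bright region
for n in("scene","side"):
    env.grab_frame(n); c=cam(n)
    for r in env.boxes_of("tray",n)[:2]: print(n,np.round(r["rect"]),round(r["score"],2))
    # what a tray at estimate would project to
    for cx,cy in [(.465,.247)]:
        print([proj(c,[cx+a*.085,cy+b*.085,.018]).round().tolist() for a,b in((-1,-1),(1,-1),(1,1),(-1,1))])
E
```

```text
[ 0.4794 -0.0021] -11.5 0.1485217878660502 [  75  211  151   69 6078]
scene [ 0.4797 -0.0039] -3.1 0.206
side [0.4789 0.0085] -14.8 0.266
[ 5.74986181e-01 -1.11943213e-05  2.53284365e-01] [[-0.  1. -0.]
 [ 1.  0.  0.]
 [ 0. -0. -1.]] 0.9996225423903543 [-0.27017828 -0.51275769  0.15840447]
scene [178. 232.  96.  61.] 0.71
[[215.0, 281.0], [282.0, 256.0], [242.0, 230.0], [178.0, 251.0]]
side [208. 213.  77.  49.] 0.72
[[221.0, 257.0], [292.0, 247.0], [277.0, 217.0], [212.0, 224.0]]
```

View pics/side0.png

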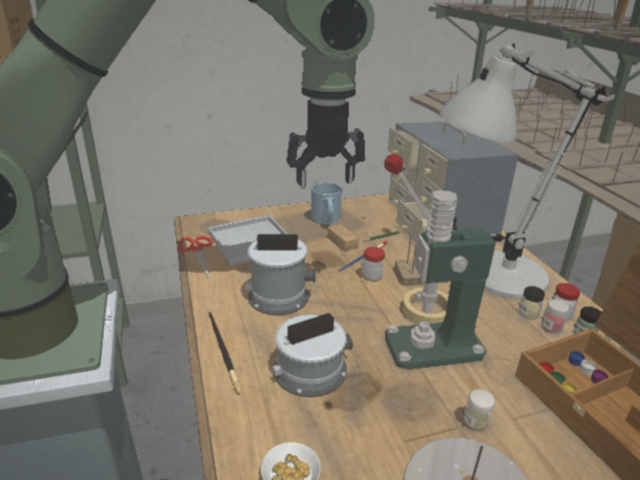

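```bash
python3 -m jog '[[-0.05,0,0,0,0,-10,-1],[-0.096,-0.002,-0.01,0,0,-20,-1],[-0.096,-0.002,-0.02,0,0,-30,-1],[-0.096,-0.002,-0.02,0,0,-40,-1],[-0.096,-0.002,-0.02,0,0,-50,-1]]'; python3 -m jog '[[0,0,0,0,0,-10,-1],[0,0,0,0,0,-20,-1],[0,0,0,0,0,-30,-1],[0,0,0,0,0,-41,-1],[0,0,0,0,0,-51.5,-1]]';python3 -m jog '[[0,0,0,0,0,0,-1],[0,0,0,0,0,0,-1]]'
python3 - <<'E'
from fit import *
c=cam("wrist"); f=env.grab_frame("wrist"); cv2.imwrite("pics/wrist1.png",f)
for t,z in(("cover_handle",.14),("tray_in",.004)):
    for r in env.spot_point(t,"wrist")[:2]: print(t,np.round(r["xy"]),r["score"],at_z(c,r["xy"],z).round(4))
try:
    p,e,s=fitbar(f,c,(.479,-.002)); print(p[:2].round(4),np.degrees(p[2]).round(1),e,s)
except Exception as x: print(x)
s=env.get_state(); M=R.from_rotvec(s["eef_rot"]).as_matrix(); print(s["ee_pos"],np.degrees(np.arctan2(M[1,1],M[0,1])),s["q"][6])
E
```

```text
time_s: 1.78
ee_pos: [0.479, -0.0019, 0.2333]
eef_rot: [-2.955, -1.066, -0.0]
ft_force: [-0.5, -0.3, -0.5]
width: 1.001
grip_force: 0.0
time_s: 2.4
ee_pos: [0.4791, -0.0019, 0.2334]
eef_rot: [-3.125, 0.324, -0.001]
ft_force: [-0.4, 0.4, -1.3]
width: 0.999
grip_force: 0.0
time_s: 2.65
ee_pos: [0.479, -0.002, 0.2333]
eef_rot: [-3.126, 0.307, -0.0]
ft_force: [0.4, 0.1, -0.2]
width: 1.003
grip_force: 0.0
cover_handle [316. 259.] 0.74 [ 0.4779 -0.0029  0.14  ]
cover_handle [ 38. 275.] 0.68 [0.4978 0.1457 0.14  ]
tray_in [ 40. 276.] 0.8 [0.4626 0.2481 0.004 ]
[ 0.4772 -0.0022] -15.2 0.10419605077574046 [ 296  178   42  153 5081]
[ 0.47898366 -0.00208594  0.23331469] -101.37177389949905 -1.356642606912223
```

View pics/wrist1.png

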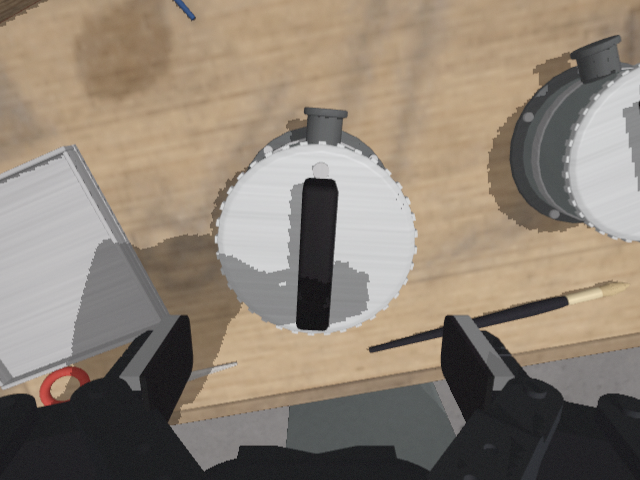

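Bar's seen end-on-vertical, (320,180) to (313,330), about 3° off the tool. The tray corners show at (72,148) and (170,318), so the tray itself is yawed. Descending to grasp.

```bash
python3 -m jog '[[-0.001,0,-0.04,0,0,-3,-1],[-0.001,0,-0.07,0,0,-3,-1],[-0.001,0,-0.087,0,0,-3,-1],[-0.001,0,-0.087,0,0,-3,-0.2],[-0.001,0,-0.087,0,0,-3,0.3]]'; python3 -m jog '[[0,0,0,0,0,0,0.6],[0,0,0,0,0,0,1],[0,0,0,0,0,0,1],[0,0,0,0,0,0,1],[0,0,0,0,0,0,1]]'
python3 - <<'E'
from h import *
c=cam("wrist")
C=[at_z(c,u,.018)[:2] for u in((72,148),(170,318),(0,388))]  # stale camera: pose differs, so use wrist1 pose below
s=env.get_state(); print(s["ft_force"].round(2) if hasattr(s["ft_force"],'round') else s["ft_force"],s["wrist_torque"],s["width"],s["grip_force"],s["ee_pos"])
E
```

```text
time_s: 3.42
ee_pos: [0.4782, -0.0021, 0.147]
eef_rot: [-3.116, 0.395, -0.001]
ft_force: [-0.2, -0.3, 0.6]
width: 0.604
grip_force: 0.0
time_s: 4.05
ee_pos: [0.4782, -0.002, 0.147]
eef_rot: [-3.116, 0.396, -0.002]
ft_force: [-1.8, 0.4, 10.7]
width: 0.198
grip_force: 59.5
[-1.82  0.36 10.68] [0.14497058 0.38139751 0.01076495] 0.19849031501240938 59.50614809989929 [ 0.47818553 -0.00195211  0.14695814]
```

```bash
cat > st.py <<'E'
from h import *
s=env.get_state(); M=R.from_rotvec(s["eef_rot"]).as_matrix()
print("yaw",np.degrees(np.arctan2(M[1,1],M[0,1])).round(2),"F",np.round(s["ft_force"],1),"T",np.round(s["wrist_torque"],3),"pos",np.round(s["ee_pos"],4),s["width"],s["time_s"])
E
python3 -m jog '[[0,0,0.001,0,0,3,1],[0,0,0.001,0,0,7,1],[0,0,0.001,0,0,11,1],[0,0,0.001,0,0,15,1],[0,0,0.001,0,0,19,1]]'>/dev/null; python3 st.py; python3 -m jog '[[0,0,0,0,0,4,1],[0,0,0,0,0,8,1],[0,0,0,0,0,12,1],[0,0,0,0,0,15,1]]' >/dev/null; python3 st.py
```

```text
yaw -85.27 F [ 1.1  0.4 -3.5] T [-0.03   0.016  0.075] pos [ 0.478  -0.002   0.1473] 0.2001825253580078 4.675
yaw -70.3 F [ 0.4 -0.5 -2.6] T [-0.013 -0.04  -0.014] pos [ 0.478  -0.002   0.1473] 0.19800125395606322 5.175
```

```bash
python3 -m jog '[[0,0,0,0,0,2,1],[0,0,0,0,0,4,1],[0,0,0,0,0,5,1]]' >/dev/null; python3 st.py; python3 -m jog '[[0,0,0,0,0,1.5,1],[0,0,0,0,0,3,1]]' >/dev/null; python3 st.py
```

```text
yaw -65.41 F [ 0.9  0.7 -2.1] T [-0.061 -0.004  0.06 ] pos [ 0.478  -0.002   0.1473] 0.193625678772483 5.55
yaw -62.39 F [-0.3  0.5 -2.8] T [-0.003 -0.027 -0.048] pos [ 0.478  -0.002   0.1473] 0.1948526316658857 5.8
```

```bash
python3 -m jog '[[0,0,0,0,0,1.5,1],[0,0,0,0,0,3,1]]' >/dev/null; python3 st.py; python3 -m jog '[[0,0,0,0,0,1.5,1],[0,0,0,0,0,3,1]]' >/dev/null; python3 st.py
```

```text
yaw -59.39 F [ 0.1  0.1 -2.8] T [ 0.056 -0.006  0.014] pos [ 0.478  -0.002   0.1473] 0.19950166169928565 6.05
yaw -56.39 F [-0.3 -1.4 -3.3] T [-0.023 -0.038 -0.018] pos [ 0.478  -0.002   0.1473] 0.19644502333052713 6.3
```

```bash
python3 -m jog '[[0,0,0,0,0,1.5,1],[0,0,0,0,0,3,1]]' >/dev/null; python3 st.py; python3 -m jog '[[0,0,0,0,0,1,1],[0,0,0,0,0,2,1]]' >/dev/null; python3 st.py
```

```text
yaw -53.39 F [ 0.1 -0.8 -2.8] T [-0.004 -0.01   0.006] pos [ 0.478  -0.002   0.1473] 0.20065798487213835 6.55
yaw -51.42 F [ 1.3  3.  -3.6] T [ 0.78  -0.393 -0.166] pos [ 0.4781 -0.0018  0.1473] 0.19979761538054278 6.8
```

```bash
python3 -m jog '[[0,0,0,0,0,1.5,1],[0,0,0,0,0,3,1]]' >/dev/null; python3 st.py; 
```

```text
yaw -48.46 F [ 2.7  4.7 -1. ] T [ 0.98  -0.443 -1.719] pos [ 0.4781 -0.0019  0.1473] 0.1983419948763572 7.05
```

Stop reached, with the torque jumping to -1.7 N m. Backing off 4° and then lifting gently.

```bash
python3 -m jog '[[0,0,0,0,0,-2,1],[0,0,0,0,0,-4,1],[0,0,0,0,0,-4.5,1]]' >/dev/null; python3 st.py; python3 -m jog '[[0,0,0.001,0,0,0,1],[0,0,0.002,0,0,0,1],[0,0,0.004,0,0,0,1]]' >/dev/null; python3 st.py
```

```text
yaw -53.01 F [-0.   0.4 -3. ] T [ 0.036 -0.055  0.004] pos [ 0.4778 -0.0022  0.1472] 0.19718267144210883 7.425
yaw -52.97 F [ 0.   0.4 -2.6] T [0.017 0.054 0.006] pos [ 0.4779 -0.0021  0.1513] 0.19411483585058692 7.8
```

```bash
python3 -m jog '[[0,0,0.003,0,0,0,1],[0,0,0.006,0,0,0,1],[0,0,0.01,0,0,0,1]]' >/dev/null; python3 st.py
```

```text
yaw -52.99 F [-0.2 -0.  -3.4] T [ 0.013 -0.014 -0.014] pos [ 0.478  -0.002   0.1615] 0.19602708368590263 8.175
```

```bash
python3 - <<'E'
from fit import *
# tray centre from the scene/side pictures: fit yaw+centre of the 170 square to the bright region in wrist1 via corners
# wrist1 camera pose: rebuild from TCP pose change (rigid mount)
s=env.get_state(); K,k1,e,A=cam("wrist"); T=R.from_rotvec(s["eef_rot"]).as_matrix()
le=T.T@(e-np.array(s["ee_pos"])); LA=T.T@A
T1=R.from_rotvec([-3.126,.307,0]).as_matrix(); c1=(K,k1,np.array([.479,-.002,.2333])+T1@le,T1@LA)
for u in((72,148),(172,318),(0,388)): print(at_z(c1,u,.018).round(4))
E
```

```text
[0.5607 0.1739 0.018 ]
[0.406  0.1403 0.018 ]
[0.368  0.3168 0.018 ]
```

```bash
python3 -m jog '[[0,0,0.008,0,0,0,1],[0,0,0.018,0,0,0,1],[0,0,0.033,0,0,0,1],[0,0,0.05,0,0,0,1],[0,0,0.075,0,0,0,1]]' >/dev/null; python3 st.py
python3 -m jog '[[0,0.03,0,0,0,0,1],[0,0.07,0,0,0,0,1],[0,0.07,0,0,0,0,1]]' >/dev/null; python3 st.py
python3 - <<'E'
from h import *
for n in("wrist","scene","side"):
    c=cam(n); f=env.grab_frame(n); cv2.imwrite(f"pics/{n}2.png",f)
    for t,z in(("tray_in",.004),("cover",.168)):
        for r in env.spot_point(t,n)[:2]: print(n,t,np.round(r["xy"]),round(r["score"],2),at_z(c,r["xy"],z).round(4))
E
```

```text
yaw -52.99 F [-0.7 -0.3 -2.5] T [-0.024 -0.007  0.035] pos [ 0.4777 -0.002   0.2372] 0.1948033070559245 8.8
yaw -52.75 F [ 0.9 -1.7 -3.3] T [-0.064  0.031 -0.036] pos [0.4778 0.0707 0.2367] 0.19700081340360368 9.175
wrist tray_in [127.  82.] 0.62 [0.464  0.2455 0.004 ]
wrist cover [316. 285.] 0.57 [0.4733 0.0666 0.168 ]
scene tray_in [231. 258.] 0.84 [0.4678 0.2473 0.004 ]
scene tray_in [301. 306.] 0.71 [ 0.4774 -0.0073  0.004 ]
scene cover [280. 212.] 0.84 [0.4994 0.0894 0.168 ]
side tray_in [255. 238.] 0.67 [0.476  0.2522 0.004 ]
side cover [272. 206.] 0.68 [0.4881 0.088  0.168 ]
```

View pics/wrist2.png

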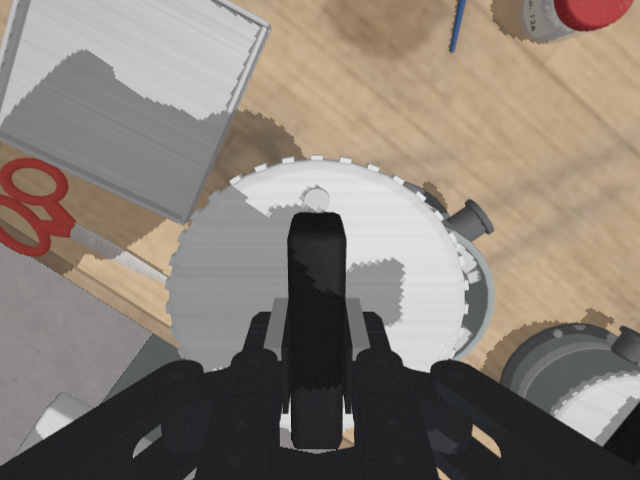

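View pics/scene2.png

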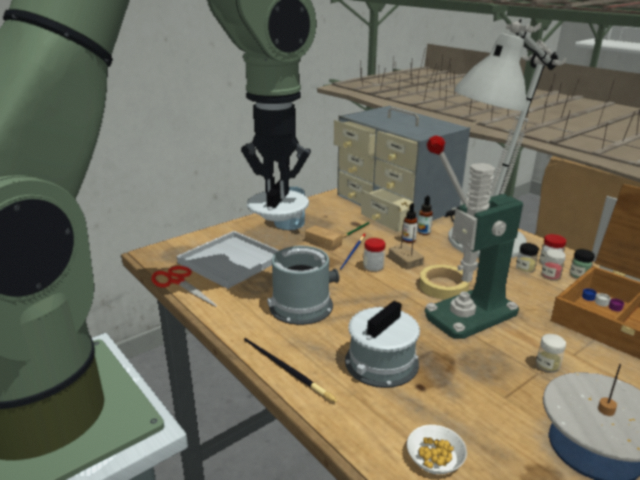

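The cover is off and level in the gripper, and the scene view shows the canister's open mouth at (301,262). In the wrist view the tray corners are at (268,25), (186,221) and about (0,133).

```bash
python3 - <<'E'
from h import *
c=cam("wrist"); P=[at_z(c,u,.018)[:2] for u in((268,25),(186,221),(0,133))]
print(P, np.linalg.norm(P[0]-P[1]))
d=(P[0]-P[1])/np.linalg.norm(P[0]-P[1]); n=np.array([-d[1],d[0]]); print((P[0]+P[1])/2+n*.085, np.degrees(np.arctan2(d[1],d[0])))
E
python3 st.py
```

```text
[array([0.56318026, 0.17482234]), array([0.40378711, 0.14475637]), array([0.37692666, 0.29664945])] 0.16220399896638857
[0.46772817 0.24331638] 10.682061225384393
yaw -53.02 F [ 0.7 -0.3 -3.3] T [-0.071  0.026 -0.037] pos [0.478  0.0676 0.2363] 0.19889011156854144 9.625
```

```bash
python3 -m jog '[[-0.003,0.04,0,0,0,0,1],[-0.006,0.085,0,0,0,0,1],[-0.009,0.13,0,0,0,0,1],[-0.012,0.165,0,0,0,0,1],[-0.012,0.177,0,0,0,0,1]]' >/dev/null; python3 -m jog '[[0,0,-0.02,0,0,0,1],[0,0,-0.05,0,0,0,1],[0,0,-0.085,0,0,0,1],[0,0,-0.115,0,0,0,1],[0,0,-0.135,0,0,0,1]]' >/dev/null; python3 st.py; python3 -m jog '[[0,0,-0.01,0,0,0,1],[0,0,-0.019,0,0,0,1],[0,0,-0.025,0,0,0,1],[0,0,-0.025,0,0,0,1]]' >/dev/null; python3 st.py
python3 - <<'E'
from h import *
for n in("scene",):
    f=env.grab_frame(n); cv2.imwrite(f"pics/{n}3.png",cv2.resize(f[180:330,130:330],(800,600)))
E
```

```text
yaw -53.05 F [ 0.2  0.1 -2.3] T [-0.006  0.009 -0.005] pos [0.4661 0.244  0.1001] 0.1983017640546945 10.875
yaw -52.99 F [-0.1 -0.3 -2.9] T [-0.021  0.013  0.009] pos [0.466  0.245  0.0763] 0.19722487410699852 11.375
```

View pics/scene3.png

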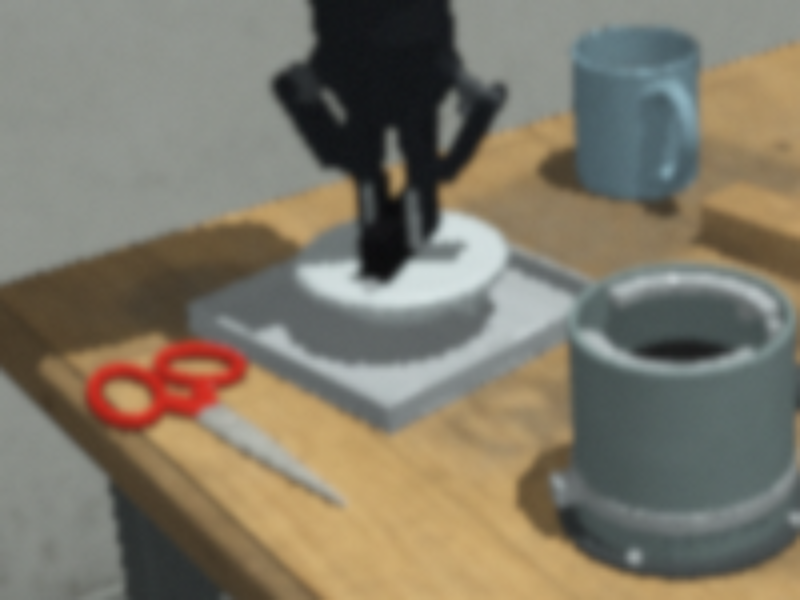

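The cover hangs level over the tray, with its plate at about (400,260) in the crop and the tray around it. Now I'll lower it slowly the last 15 mm.

```bash
python3 -m jog '[[0,0,-0.004,0,0,0,1],[0,0,-0.008,0,0,0,1],[0,0,-0.011,0,0,0,1],[0,0,-0.013,0,0,0,1]]' >/dev/null; python3 st.py; python3 -m jog '[[0,0,-0.001,0,0,0,1],[0,0,-0.002,0,0,0,1],[0,0,-0.002,0,0,0,1]]' >/dev/null; python3 st.py
```

```text
yaw -52.99 F [-0.5  1.  -3.2] T [ 0.039 -0.     0.007] pos [0.4659 0.245  0.063 ] 0.1957239989957996 11.925
yaw -52.99 F [ 0.3  0.4 -2.4] T [0.005 0.023 0.023] pos [0.466  0.245  0.0613] 0.19570865068903912 12.3
```

```bash
python3 -m jog '[[0,0,-0.0005,0,0,0,1],[0,0,-0.001,0,0,0,1],[0,0,-0.001,0,0,0,1]]' >/dev/null; python3 st.py
```

```text
yaw -52.99 F [-3.4 -1.7 14.5] T [-0.359  0.817 -0.065] pos [0.466 0.245 0.061] 0.19774802798089008 12.675
```

```bash
python3 -m jog '[[0,0,0.0005,0,0,0,0.5],[0,0,0.0005,0,0,0,0],[0,0,0.0005,0,0,0,-0.6],[0,0,0.0005,0,0,0,-1],[0,0,0.0005,0,0,0,-1]]' >/dev/null; python3 st.py; python3 -m jog '[[0,0,0.01,0,0,0,-1],[0,0,0.04,0,0,0,-1],[0,0,0.09,0,0,0,-1],[0,0,0.13,0,0,0,-1],[0,0,0.15,0,0,0,-1]]' >/dev/null; python3 st.py
python3 - <<'E'
from fit import *
c=cam("wrist"); f=env.grab_frame("wrist"); cv2.imwrite("pics/wrist4.png",f)
try:
    p,e,s=fitbar(f,c,(.466,.245),zlo=.032); print("bar",p[:2].round(4),np.degrees(p[2]).round(1),round(e,3))
except Exception as x: print(x)
for r in env.spot_point("tray_in","wrist")[:2]: print(r,at_z(c,r["xy"],.004))
E
```

```text
yaw -52.99 F [ 0.2  0.3 -0.3] T [0.02  0.057 0.038] pos [0.466  0.245  0.0607] 0.9981471351481609 13.3
yaw -52.99 F [-0.7  0.1 -0.5] T [ 0.007 -0.032  0.008] pos [0.4662 0.2451 0.2135] 0.9994364147106346 13.925
bar [0.4648 0.2429] 37.6 0.107
```

View pics/wrist4.png

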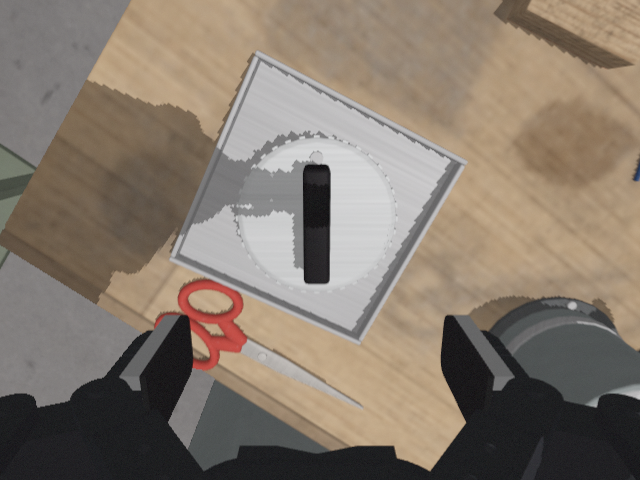

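The cover lies flat with its plate at (318,213), and the tray corners average (314,204). It is centred to within a few mm, released, and the gripper is clear.

```bash
python3 -c "
from bench import env
print(env.finish_job())"
```

```text
the job is handed in; nothing more can be done
None
```

I turned the taller canister's cover about 50° to its stop, lifted it straight off, set it flat within a few mm of the tray's centre and released it; the job is handed in at about 14 s, but no verdict was returned.

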